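# Hang the galley lantern on its keeper hook

### The job

Before we cast off, raise the folded wire bail of the yellow lantern upright with a fingertip while the lantern stays standing where it is, then carry it by the bail to the two-pronged hook and press the bail gently down past both orange spring keepers until it is fully home and the keepers have snapped shut over it. Let go so that it hangs there by itself, never force the hook, and leave everything else on the counter alone.

Things in the scene. Friction and masses are not known exactly. Their poses are not given: they have to be found in the camera images.
- lantern: Yellow lantern, 0.37 kg, 90 mm wide, 85 mm tall (above 72 mm only a dome under 72 mm wide). Origin: centre of its underside; z up. A U-shaped wire bail pivots at its sides on a line along its y axis, 65 mm above the underside; arms 100 mm long at y = -55 and +55 mm. Folded, it sticks out, slightly raised, on the lantern's -x side, which starts turned toward the robot's right; upright, the bar is over the centre, 165 mm above the underside.
- bail_mid (a point): Middle of the bail's crossbar, on the bar's centre line; the bar runs along this point's y axis, 110 mm long. Its middle 36 mm is a red non-slip rubber sleeve 12 mm in diameter, where to lift and grip; the rest is bare 8 mm wire, which goes into the hook. Lantern and bail are symmetric: either way round will do.
- bail (a joint): Angle of the bail about its pivots: 0 level toward the lantern's -x side, 1.57 upright, stop at 1.75; it starts folded at 0.2 to 0.5. Friction (about 0.3 N at the bar) holds it wherever it is left.
- hookstand: Fixed hook stand. Origin: on the counter straight below the middle between its two slots; z up. Footplate 190 x 150 x 8 mm, centred at x = +40 mm; 20 mm post at x = +108 mm, 250 mm tall. A carriage on the post carries two steel prongs, at y = -38 and +38 mm, that reach to -x, each with a slot. 68 mm between the prongs is free for fingers on the sleeve.
- slots_low (a point): 205 mm above the hook stand's origin: middle between the slots at the lowest height of their floors. The floors are 0 to 25 mm above this, differing each time, not measured. Slots: open above, 28 mm wide in x, front tip 32 mm, rear wall 28 mm high. The lantern does not fit down between the prongs: come in from -x, lantern below the prongs, bar 68 to 78 mm above this point, then lower.
- keeper_left (a joint): Orange spring tongue, 22 mm long, 4 mm thick, across the slot at y = +38 mm, hinged at the front tip 30 mm above the slot floor. 0 shut (level); grows as the bar pushes it down. The two alone bear the lantern; 11 to 14 N in all (weight included) presses the bar through; 22 to 26 mm lower they snap shut over it, a few mm above the rigid floor. Over 20 N on the hook is forcing it.
- keeper_right (a joint): The same keeper at y = -38 mm: 0 closed, grows as it is pressed down.
- mug: White mug, 80 mm wide, 95 mm tall, with a handle, standing on the counter; leave alone. Origin: centre of its underside.
- soap: Black squeeze bottle, 52 mm wide, 150 mm tall; leave alone. Origin: centre of its underside.
- honey: Amber honey jar, 60 mm wide, 90 mm tall; leave alone. Origin: centre of its underside.
- tumbler: Steel tumbler, 70 mm wide, 100 mm tall; leave alone. Origin: centre of its underside.
- trivet: Tile trivet, 110 x 110 x 12 mm, flat on the counter; leave alone. Origin: centre of its underside.

How it is judged (in metres and radians):
On the way, in this order (a step that is already met when the one before it is completed fails the run):
1. the bail has been raised upright (within about 18 degrees) while the lantern stands on the counter (value of joint bail above 1.25 rad and height (world z) of lantern below 0.006 m and angle between lantern's own z axis and vertical below 0.1 rad), for 0.3 s.
2. the lantern has been lifted clear of the counter (height (world z) of lantern above 0.03 m), for 0.2 s.
At the end, for the whole second after the job is handed in: The bar lies in both slots (middle within 16 mm in x, 15 mm in y of the stand's origin, turned under 0.15 rad, under 237.5 mm high), both keepers shut (under 0.15 rad); the lantern hangs from the hook alone, over 25 mm above the counter, tilted under 0.35 rad, released, slower than 0.04 m/s (x of bail_mid in the frame of hookstand between -0.016 and 0.016 m and y of bail_mid in the frame of hookstand between -0.015 and 0.015 m and value of joint each of keeper_left, keeper_right below 0.15 rad and angle between the y axis of bail_mid and the y axis of hookstand, either way round below 0.15 rad and contact force between lantern and hookstand above 1.5 N and angle between lantern's own z axis and vertical below 0.35 rad and height (world z) of lantern above 0.025 m and z of bail_mid in the frame of hookstand below 0.2375 m and contact force between lantern and the fingers below 0.1 N and linear speed of lantern below 0.04 m/s); the robot touches nothing.
It fails at once if the hook is forced: more than 20 N between lantern and hook stand (contact force between lantern and hookstand above 20 N).
It fails at once if the lantern is shoved more than 40 mm or tipped more than 0.35 rad before its bail is up (value of joint bail below 1.2 rad and height (world z) of lantern below 0.02 m and (distance of lantern from where it was at the start of the episode above 0.04 m or angle between lantern's own z axis and vertical above 0.35 rad)).
It fails at once if the mug, squeeze bottle, honey jar, tumbler or trivet is moved more than 30 mm or tipped over (distance of any of mug, soap, honey, tumbler, trivet from where it was at the start of the episode above 0.03 m or angle between any of mug, soap, honey, tumbler, trivet's own z axis and vertical above 0.5 rad).
It also fails if it takes over 72 s, if anything falls off the work surface, if the arm or the gripper's body presses on something with over 40 N, if the wrist force passes 120 N, or if a joint passes its speed limit or range.

### The arm

A 7-joint arm with a two-finger parallel gripper is mounted at the origin on the work surface. World frame = base frame: x ahead of the robot, y to its left, z up, the work surface at z = 0. Lengths are in m, angles in degrees, forces in N, time in s.
With the tool pointing down it reaches from about 0.4 to 0.85 m from the base axis. Payload 4.4 kg.
Tool frame: the origin (TCP) lies at the very end of the fingers, on their centre line; the grasp point (between the pads) lies tcp_to_grasp behind it (tcp_to_grasp is the distance from the TCP to the grasp point, in m); y points along the fingers, z is the direction in which the jaws open and shut, and the axes are right-handed (so a half turn about y gives the same grasp; the last joint's range is limited). The gripper opens to 94 mm and grips with 3 to 60 N. Pads are 16 mm wide; open, the fingers measure 119 mm over their backs; the gripper's body (75 mm by 177 mm) begins 78 mm behind the grasp point.
Start: joints at [64.87, 36.005, 2.206, 86.941, -1.547, 57.084, -1.146], TCP at [0.237, -0.605, 0.205] pointing down, gripper open.
Joint ranges: [-175.42, 175.42], [-21.48, 121.26], [-71.46, 75.88], [10.55, 141.38], [-63.04, 243.04], [13.31, 113.54], [-168.57, 168.57]. Speed limits (degrees/s): [147.25, 147.25, 180, 180, 180, 180, 180].

### API

Orientations are given as [roll, pitch, yaw] about the fixed x, y, z axes, in that order (R = Rz(yaw) Ry(pitch) Rx(roll)).
In Python, from rig import * gives the robot as it stands.
- The arm moves only by the tool jog_arm, never from a script. Its argument "steps" is a list of rows, each a list of 7 numbers: the turn, a rotation vector about the world's x, y, z in degrees, then the shift along the world's x, y, z in mm, then the opening, from 0 (shut) to 1 (fully open). A call has 1 to 5 rows; each row shifts and turns the commanded pose from where the row before left it; what a row does not reach is not made up. A row lasts 1/8 s, in which the tool goes at most 62.5 mm and 10.7 degrees, less where a joint would pass 70% of its speed; a pose out of reach is approached as far as the arm can. A call with a gripper value outside its range is refused whole. The fingers move at their own pace and stop on an object; "squeeze" is the grip in N (left out, the last holds). Time passes only in rows, so rows that do not move let the fingers close. It gives the time, the measured TCP pose, the force and the opening at its end, in the units of the state.
- get_obs(): the state, without advancing time (a new reading comes with each control period).
- snapshot(name): name is "side" or "top"; returns (picture, depth): 384x512x3 uint8, red, green, blue; 384x512 float32, m along the optical axis (not along the pixel's ray), 0 where there is no reading.
- calibration(name): a dict with "fov_y" (degrees; the focal length in pixels is half the picture's height over the tangent of half this angle, whatever the lens; pixels are square), "cx", "cy" (the principal point, pixels), "R" (3x3) and "t" (3): a world point X has camera coordinates R X + t. Camera axes: x right, y down, z forward; pixel columns grow to the right and rows downward; lengths in m; the calibration is good to about 2 mm. A picture is of the moment at which its call begins. calibration takes no time and is no camera call.
- hand_in(): hands the job in, once; it reports no verdict.
The state is a dict: "t": time; "joint_positions": joint angles; "qvel": joint speeds; "effort": joint torques, N m; "position": TCP position; "tool_rot": TCP orientation; "wrist_force": force on the tool from outside, world axes, zero at the start; "moment": the same for the moment, N m; "width": finger opening in m.
Only numpy, scipy, OpenCV 4.12 (cv2) and the standard library are available. Lean on these libraries where they do the work, as an engineer would, in place of code of your own. Each camera call takes 0.05 s, during which the arm holds its last target.

## Working session

There is one attempt and no reset: what is moved stays moved. The work goes in short steps, Python scripts to look and compute and a tool call to move; the robot and the scene stay as the last step left them, time stands still between calls to the robot, and variables do not carry over. Pictures are saved under pics/ and viewed, and the job is handed in when it is done.

Besides the shell and the picture viewer there is one more tool, called after "Request:" by a JSON object that holds its "method" and its "body". jog_arm: Moves the arm, as the interface text tells. Its arguments: {"type":"object","properties":{"steps":{"type":"array"},"squeeze":{"type":"number"}},"required":["steps"]}

```bash
ls; mkdir -p pics
cat > h.py <<'E'
from rig import *
import numpy as np, cv2
def cal(n):
    c=calibration(n); f=192/np.tan(np.radians(c['fov_y'])/2); return f,c['cx'],c['cy'],np.array(c['R']),np.array(c['t'])
def unproj(n,u,v,d):
    f,cx,cy,R,t=cal(n); return R.T@(np.array([(u-cx)/f*d,(v-cy)/f*d,d])-t)
def proj(n,X):
    f,cx,cy,R,t=cal(n); p=R@np.array(X)+t; return cx+f*p[0]/p[2],cy+f*p[1]/p[2]
def cloud(n,D):
    f,cx,cy,R,t=cal(n); v,u=np.mgrid[0:384,0:512]; P=np.stack([(u-cx)/f*D,(v-cy)/f*D,D],-1); return (P-t)@R
def tri(obs):
    A=[];b=[]
    for n,u,v in obs:
        f,cx,cy,R,t=cal(n)
        for k,(w,c) in enumerate(((u,cx),(v,cy))):
            q=(w-c)/f; A.append(R[k]-q*R[2]); b.append(q*t[2]-t[k])
    s=np.linalg.lstsq(np.array(A),np.array(b),rcond=None); return s[0],s[1]
def snap(n,tag):
    I,D=snapshot(n); np.savez(f'pics/{tag}.npz',I=I,D=D); cv2.imwrite(f'pics/{tag}.png',I[:,:,::-1]); return I,D
def crop(tag,u0,v0,u1,v1,s,out):
    I=np.load(f'pics/{tag}.npz')['I'][v0:v1,u0:u1,::-1]; cv2.imwrite(f'pics/{out}.png',cv2.resize(I,None,fx=s,fy=s,interpolation=cv2.INTER_CUBIC))
E
python3 - <<'E'
from h import *
np.set_printoptions(precision=4,suppress=True)
print(get_obs())
try: print(tcp_to_grasp)
except Exception as e: print(e)
for n in('side','top'):
    print(calibration(n)); snap(n,n+'0')
E
```

```text
pics
{'t': 0.0, 'joint_positions': array([64.8715, 36.0559,  2.2018, 86.9966, -1.546 , 57.0858, -1.1452]), 'qvel': array([ 0.0287,  0.048 , -0.0146,  0.0655,  0.0107,  0.0194,  0.152 ]), 'effort': array([ -0.0004, -54.9735,   1.1434, -18.663 ,  -0.0522,   0.0238,
         0.0002]), 'position': array([ 0.2365, -0.6047,  0.2046]), 'tool_rot': array([ -90.1086,   -0.0017, -158.6397]), 'wrist_force': array([-1.0431, -0.2045,  0.6485]), 'moment': array([-0.0159,  0.0285, -0.0029]), 'width': 0.0939134754039402}
0.0188
{'fov_y': 53.624260315238125, 'cx': 260.97405111882915, 'cy': 195.4067514620715, 'R': array([[-0.9845, -0.1749, -0.0096],
       [-0.101 ,  0.6117, -0.7846],
       [ 0.1431, -0.7715, -0.6199]]), 't': array([0.6087, 0.1596, 1.1088])}
{'fov_y': 53.32294008957376, 'cx': 255.17175477655792, 'cy': 195.31104523989646, 'R': array([[ 0.1346, -0.9909,  0.0021],
       [-0.9697, -0.1321, -0.2053],
       [ 0.2037,  0.0256, -0.9787]]), 't': array([-0.0176,  0.6159,  1.0282])}
```

View pics/side0.png

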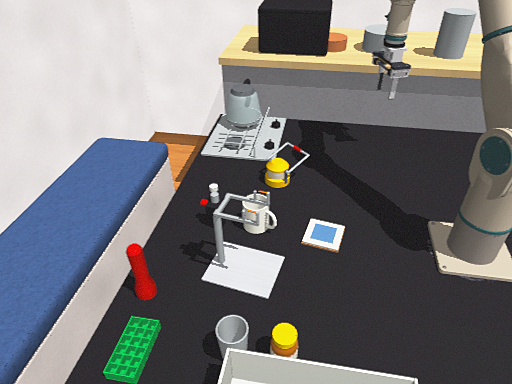

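View pics/top0.png

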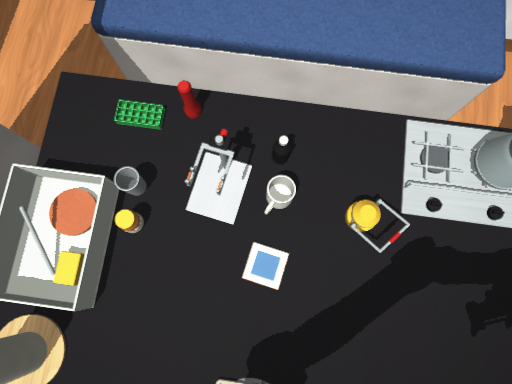

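The lantern is at top (365,215), with its red sleeve at about (394,238). The stand's footplate is at top (220,185). I'll enlarge both.

Run:
```python
from h import *
crop('top0',335,185,425,265,8,'a1'); crop('top0',170,120,310,225,5,'a2')
crop('side0',255,135,325,195,10,'a3'); crop('side0',195,175,295,300,4.8,'a4')
```

```text
(no output)
```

View pics/a1.png

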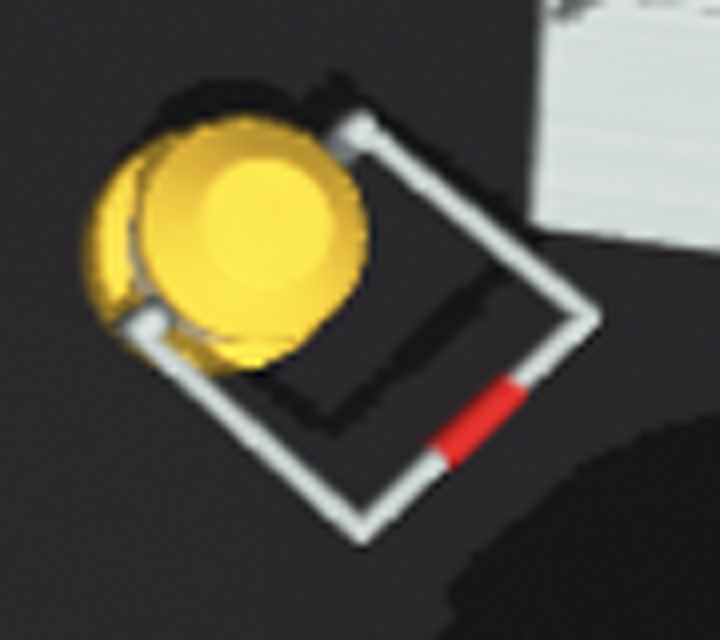

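View pics/a2.png

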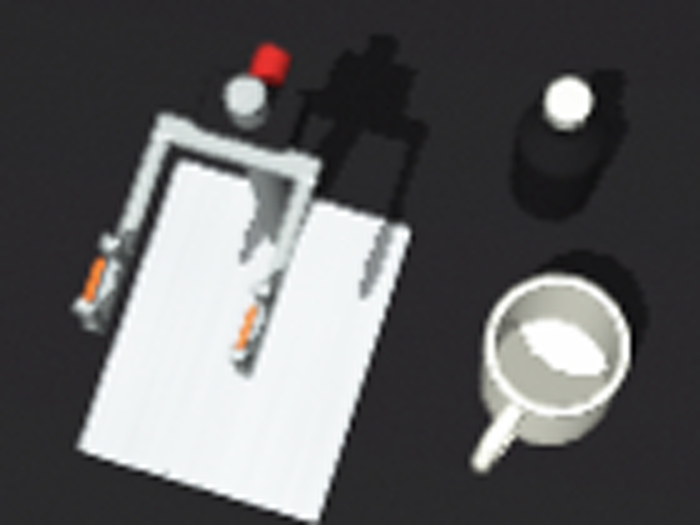

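View pics/a3.png

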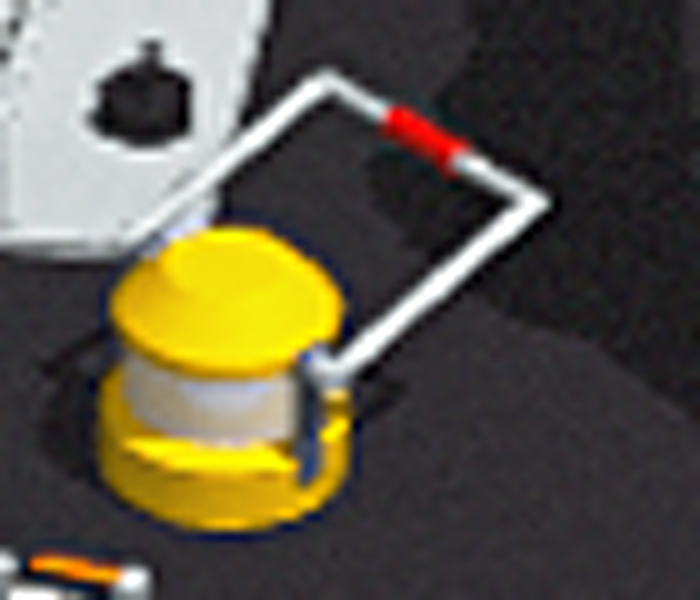

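View pics/a4.png

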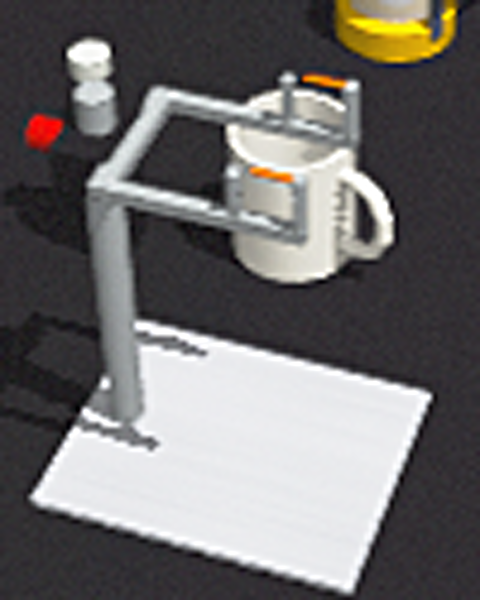

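```bash
cat > m.py <<'E'
from h import *
np.set_printoptions(precision=4,suppress=True)
def c(x,y,u0,v0,s): return u0+(x+.5)/s-.5, v0+(y+.5)/s-.5
T1=lambda x,y:('top',*c(x,y,335,185,8)); T2=lambda x,y:('top',*c(x,y,170,120,5))
S1=lambda x,y:('side',*c(x,y,255,135,10)); S2=lambda x,y:('side',*c(x,y,195,175,4.8))
for n,a,b in [('sleeve',T1(478,422),S1(427,137)),('cornR',T1(594,318),S1(326,82)),('cornL',T1(362,528),S1(540,202)),('pivL',T1(148,322),S1(333,368)),
 ('keepL',T2(92,280),S2(271,174)),('keepR',T2(247,328),S2(326,81)),('tipL',T2(90,318),S2(298,180)),('tipR',T2(245,362),S2(352,88)),
 ('baseA',T2(78,448),S2(350,590)),('baseB',T2(320,522),S2(430,395)),('postTop',T2(163,120),S2(105,182)),('postTopR',T2(315,160),S2(163,95))]:
    X,r=tri([a,b]); print(n,X*1000,r)
def ray(n,u,v,z):
    f,cx,cy,R,t=cal(n); d=R.T@np.array([(u-cx)/f,(v-cy)/f,1]); o=-R.T@t; return o+d*(z-o[2])/d[2]
for p in [(180,160),(410,230),(78,448),(320,522)]: print('fp',ray(*T2(*p),.008)*1000)
for p in [(35,498),(350,590),(430,395)]: print('fps',ray(*S2(*p),.008)*1000)
# clouds
D=np.load('pics/top0.npz'); P=cloud('top',D['D']); I=D['I'].astype(int)
def st(n,m): 
    q=P[m&(D['D']>0)]; print(n,len(q),np.median(q,0)*1000,q.min(0)*1000,q.max(0)*1000)
m=(I[:,:,0]>180)&(I[:,:,1]<80)&(I[:,:,2]<80); mm=m.copy(); mm[:,:380]=0; mm[:,410:]=0; mm[:220]=0; mm[245:]=0; st('sleeve',mm)
v,u=np.mgrid[0:384,0:512]
y=(I[:,:,0]>150)&(I[:,:,1]>120)&(I[:,:,2]<100)&(u>340)&(u<385)&(v>190)&(v<240); st('lantern',y); st('lantern top',y&(P[:,:,2]>.075))
o=(I[:,:,0]>200)&(I[:,:,1]<170)&(I[:,:,1]>70)&(I[:,:,2]<90)&(v>150)&(v<200)
st('oL',o&(u>180)&(u<200)); st('oR',o&(u>205)&(u<230))
E
python3 m.py
```

```text
sleeve [ 541.3116 -323.4483   98.9747] [0.]
cornR [ 582.6107 -361.6564   95.82  ] [0.]
cornL [ 499.0884 -286.9695   98.6503] [0.]
pivL [ 563.3985 -217.4247   68.0361] [0.]
keepL [598.5086 224.4814 256.6031] [0.]
keepR [585.4642 148.3364 255.7469] [0.]
tipL [583.4251 223.1471 253.0182] [0.]
tipR [571.1608 147.2571 251.8639] [0.]
baseA [553.8783 268.3542   6.8202] [0.]
baseB [529.8472 119.0252   3.0895] [0.]
postTop [688.7362 209.554  227.1368] [0.]
postTopR [679.078  131.9425 223.2828] [0.]
fp [739.9162 236.8075   8.    ]
fp [714.7133  90.3916   8.    ]
fp [554.184 268.118   8.   ]
fp [529.7276 118.6604   8.    ]
fps [738.0609 237.5275   8.    ]
fps [553.2624 269.2705   8.    ]
fps [528.9228 123.5752   8.    ]
sleeve 40 [ 541.5722 -323.7793  102.6915] [ 526.7838 -335.9773   98.7189] [ 553.6853 -311.3632  106.9766]
lantern 744 [ 598.1884 -244.5518   76.3746] [ 559.3012 -290.7998   16.6662] [ 645.1679 -206.8415   89.1498]
lantern top 408 [ 600.2724 -249.9587   83.1203] [ 568.3121 -285.0498   75.0698] [ 636.3695 -214.898    89.1498]
oL 14 [601.3002 223.6221 255.0843] [589.4281 221.1671  -0.9018] [670.4767 280.7588 258.6803]
oR 3 [584.7922 147.8356 255.762 ] [578.3132 147.2005 255.6454] [593.3341 149.6196 260.2695]
```

Two-view results:
- **Bar:** centre about (541, -323, 98), bail at about 0.34 rad.
- **Lantern:** (604, -253), x axis at yaw 48°.
- **Stand:** origin about (595, 185.5), yaw about -9.6°, keeper tops at z about 256.

I'll swing over and turn the tool with the fingers closed.

Request:
{"method": "jog_arm", "body": {"steps": [[0, 0, 10.6, 23, 20.5, 0, 0], [0, 0, 10.6, 23, 20.5, 0, 0], [0, 0, 10.6, 23, 20.5, 0, 0], [0, 0, 10.6, 23, 20.5, 0, 0], [0, 0, 10.6, 23, 20.5, 0, 0]], "squeeze": 10}}

```text
t: 0.72
position: [0.3522, -0.5019, 0.2051]
tool_rot: [-90.0, 0.0, -105.3]
wrist_force: [0.3, -0.5, 0.1]
width: 0.0474
```

Request:
{"method": "jog_arm", "body": {"steps": [[0, 0, 10.6, 23, 20.5, 0, 0], [0, 0, 10.6, 23, 20.5, 0, 0], [0, 0, 10.6, 23, 20.5, 0, 0], [0, 0, 10.6, 23, 20.5, 0, 0], [0, 0, 10.6, 23, 20.5, 0, 0]]}}

```text
t: 1.35
position: [0.4671, -0.3996, 0.2051]
tool_rot: [-90.0, 0.0, -52.3]
wrist_force: [-0.3, -0.4, -0.3]
width: 0.0008
```

Request:
{"method": "jog_arm", "body": {"steps": [[0, 0, 10.6, 10, 10, 0, 0], [7.43, -6.69, 0, 0, 0, 0, 0], [7.43, -6.69, 0, 0, 0, 0, 0], [7.43, -6.69, 0, 0, 0, 0, 0], [3.72, -3.35, 0, 0, 0, 0, 0]]}}

```text
t: 1.98
position: [0.4743, -0.3931, 0.2038]
tool_rot: [-54.8, 0.1, -42.3]
wrist_force: [-0.3, -0.1, -0.7]
width: 0.0003
```

Run:
```python
from h import *
o=get_obs(); print(o['t'],o['position'],o['tool_rot'],o['joint_positions'],o['wrist_force'],o['width'])
snap('side','s1')
```

```text
1.975 [ 0.47427319 -0.3930668   0.20379654] [-54.82719742   0.13873454 -42.34147527] [ 83.24167427  47.60450153 -48.05326971  91.00867439  -2.16800791
  55.23081034  94.5221281 ] [-0.28329746 -0.10720665 -0.71386045] 0.0002544376078174579
```

View pics/s1.png

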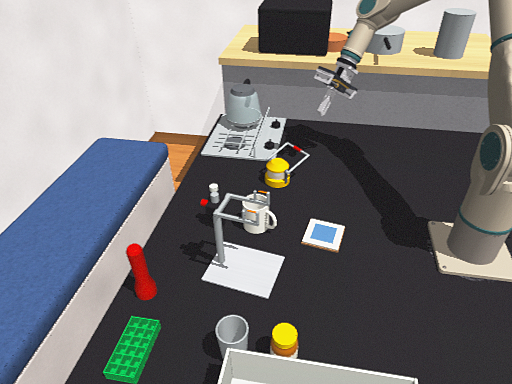

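The fingers are closed and tilted 35°, up and outward of the bail, with the side view showing the tip at about (325,110). I'll lower, then slide in under the sleeve.

Request:
{"method": "jog_arm", "body": {"steps": [[0, 0, 0, 0, 0, -50, 0], [0, 0, 0, 0, 0, -50, 0], [0, 0, 0, 0, 0, -50, 0], [0, 0, 0, 20, 20, 0, 0], [0, 0, 0, 18, 20, 0, 0]]}}

```text
t: 2.65
position: [0.5153, -0.3491, 0.0545]
tool_rot: [-55.0, 0.1, -42.0]
wrist_force: [-0.0, -0.1, 0.6]
width: 0.0006
```

Run:
```python
from h import *
o=get_obs(); print(o['t'],o['position'],o['tool_rot'],o['wrist_force'],o['width'])
snap('side','s2');snap('top','t2')
crop('side','x',0,0,0,0) if 0 else crop('s2',250,100,340,200,6,'s2c'); crop('t2',335,175,435,285,5.4,'t2c')
```

```text
2.65 [ 0.5152886  -0.34909433  0.05454827] [-55.01666494   0.11354975 -42.01768432] [-0.04964376 -0.13912012  0.58792595] 0.0005996375827227706
```

View pics/s2c.png

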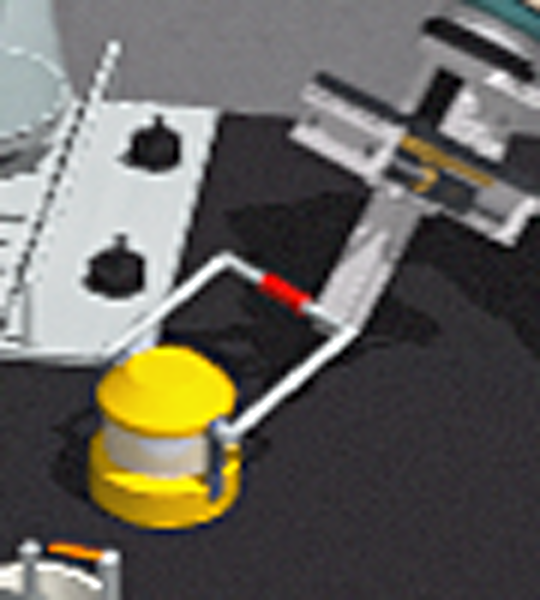

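View pics/t2c.png

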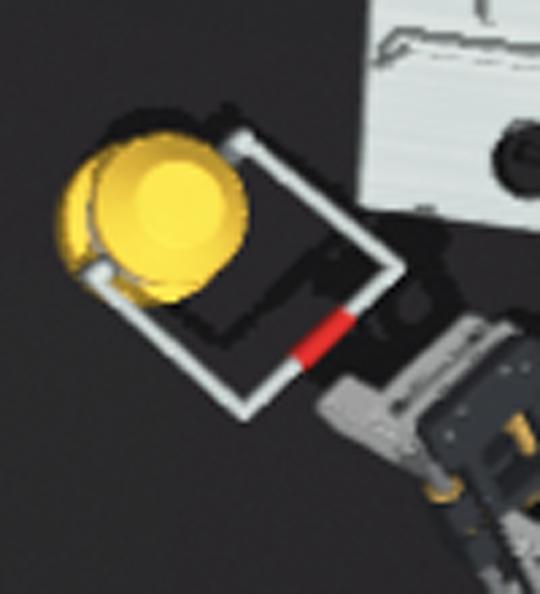

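The finger sits just outside and below the sleeve, lined up to 2 mm. The side crop shows the tip at (340,325) and the sleeve at (285,290). Moving to contact.

Request:
{"method": "jog_arm", "body": {"steps": [[0, 0, 0, 5.3, 5.2, 5.1, 0], [0, 0, 0, 5.3, 5.2, 5.1, 0], [0, 0, 0, 5.3, 5.2, 5.1, 0], [0, 0, 0, 5.3, 5.2, 5.1, 0], [0, 0, 0, 0, 0, 0, 0]]}}

```text
t: 3.38
position: [0.5364, -0.3295, 0.0764]
tool_rot: [-55.0, -0.0, -42.0]
wrist_force: [-0.7, -0.2, -0.3]
width: 0.0006
```

Run:
```python
from h import *
o=get_obs(); print(o['t'],o['position'],o['tool_rot'],o['wrist_force'],o['width'])
snap('side','s3');snap('top','t3')
crop('s3',250,100,340,200,6,'s3c'); crop('t3',335,175,435,285,5.4,'t3c')
```

```text
3.375 [ 0.5363658  -0.32946411  0.07644417] [-5.50216285e+01 -3.41255517e-02 -4.19935885e+01] [-0.65521169 -0.23273988 -0.34636222] 0.0005859475171167473
```

View pics/s3c.png

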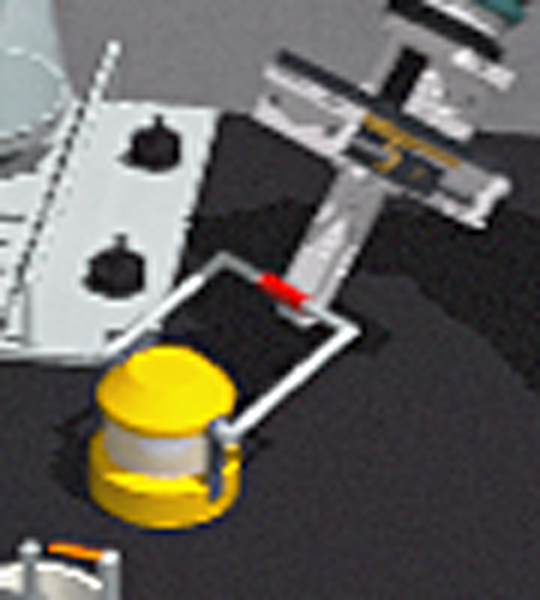

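View pics/t3c.png

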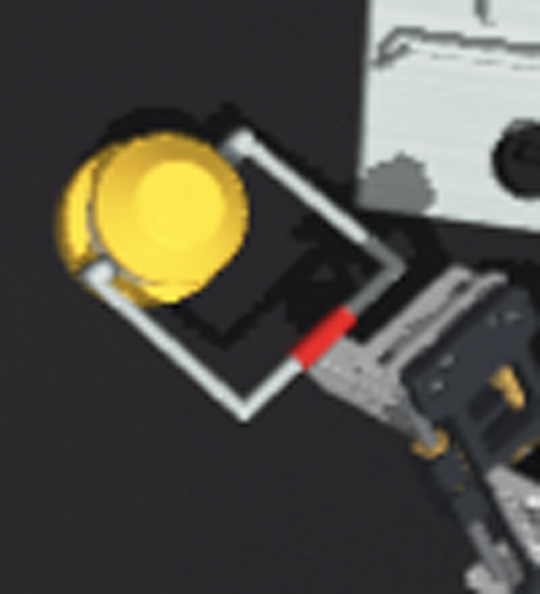

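The finger is right under the sleeve in both views: side crop (300,300), top crop (325,350). Raising along the arc.

Request:
{"method": "jog_arm", "body": {"steps": [[0, 0, 0, 2, 2.2, 6.4, 0], [0, 0, 0, 2, 2.2, 6.4, 0], [0, 0, 0, 2, 2.2, 6.4, 0], [0, 0, 0, 3.5, 3.9, 6.5, 0], [0, 0, 0, 3.5, 3.9, 6.5, 0]]}}

```text
t: 4.1
position: [0.5495, -0.3147, 0.1088]
tool_rot: [-55.0, 0.0, -42.0]
wrist_force: [-0.7, -0.7, 0.1]
width: 0.0004
```

Run:
```python
from h import *
o=get_obs(); print(o['t'],o['position'],o['tool_rot'],o['wrist_force'],o['width'])
snap('side','s4')
crop('s4',250,80,340,200,5,'s4c')
```

```text
4.1 [ 0.54946349 -0.31468917  0.10877185] [-5.49821471e+01  7.70956789e-03 -4.20226324e+01] [-0.67815797 -0.74896754  0.14251469] 0.0004342085941608396
```

View pics/s4c.png

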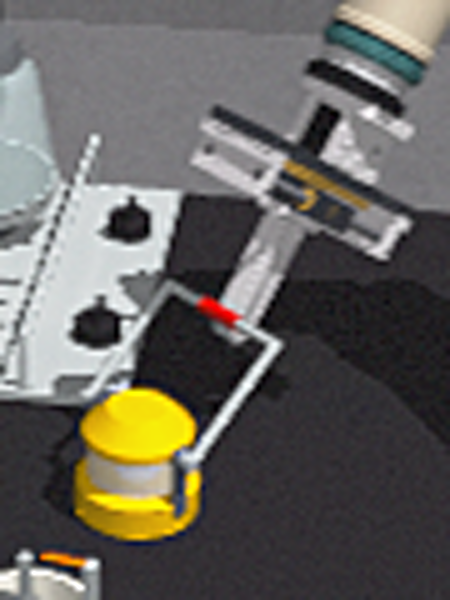

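The bail is rising with the finger, its sleeve now at crop (217,310), and the lantern hasn't moved. Continuing.

Request:
{"method": "jog_arm", "body": {"steps": [[0, 0, 0, 3.5, 3.9, 6.5, 0], [0, 0, 0, 4.4, 4.9, 5, 0], [0, 0, 0, 4.4, 4.9, 5, 0], [0, 0, 0, 4.4, 4.9, 5, 0], [0, 0, 0, 3.9, 4.3, 2.4, 0]]}}

```text
t: 4.78
position: [0.57, -0.2917, 0.1324]
tool_rot: [-55.0, 0.0, -42.0]
wrist_force: [-0.4, -0.4, -0.3]
width: 0.0003
```

Request:
{"method": "jog_arm", "body": {"steps": [[0, 0, 0, 3.9, 4.3, 2.4, 0], [0, 0, 0, 3.9, 4.3, 2.4, 0], [0, 0, 0, 3.9, 4.3, 2.4, 0], [0, 0, 0, 3.3, 3.6, 0.8, 0], [0, 0, 0, 3.3, 3.6, 0.8, 0]]}}

```text
t: 5.4
position: [0.5881, -0.272, 0.1408]
tool_rot: [-55.0, 0.0, -42.0]
wrist_force: [-0.4, -0.4, 0.8]
width: 0.0003
```

Run:
```python
from h import *
o=get_obs(); print(o['t'],o['position'],o['tool_rot'],o['wrist_force'],o['width'])
snap('side','s5');snap('top','t5')
crop('s5',240,80,320,200,5,'s5c'); crop('t5',335,175,435,285,5.4,'t5c')
```

```text
5.4 [ 0.58808551 -0.27197025  0.14079666] [-5.49998414e+01  2.52947766e-02 -4.20396820e+01] [-0.43283258 -0.37729098  0.82841387] 0.00026199386199153
```

View pics/s5c.png

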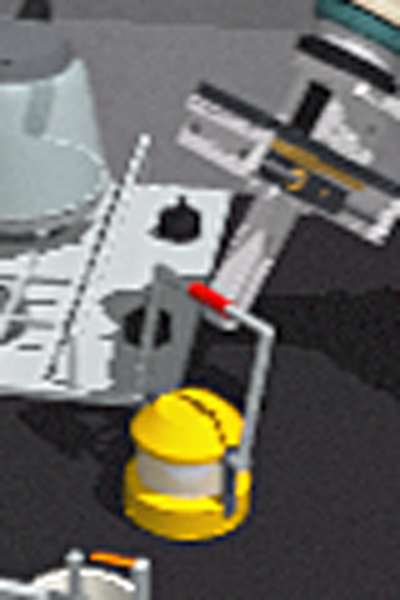

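View pics/t5c.png

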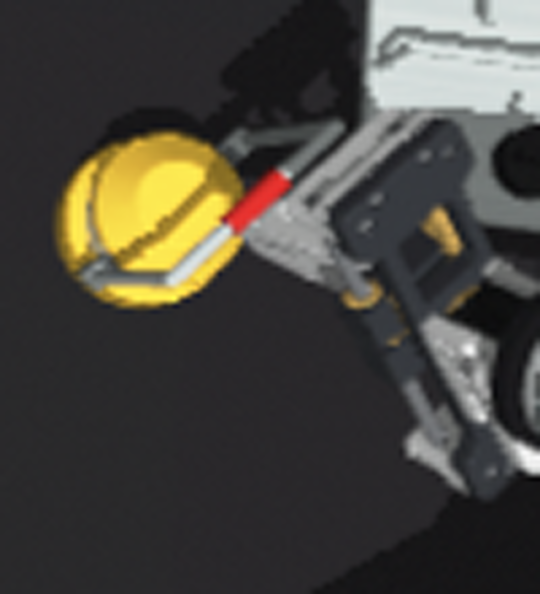

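Run:
```python
from h import *
def c(x,y,u0,v0,s): return u0+(x+.5)/s-.5, v0+(y+.5)/s-.5
X,r=tri([('side',*c(210,297,240,80,5)),('top',*c(258,203,335,175,5.4))]); X=X*1000
C=np.array([604.2,-253.3]);e=np.array([.669,.743]);xi=(X[:2]-C)@e
print(X,xi,(X[:2]-C)@[-.743,.669],np.arctan2(X[2]-65,-xi))
```

```text
[ 592.12773724 -266.14772401  164.96440741] -17.622202724315287 0.3745638712657386 1.3963043382864286
```

Bail at about 1.40 rad. A little more, hold, then back off.

Request:
{"method": "jog_arm", "body": {"steps": [[0, 0, 0, 3.3, 3.6, 0.8, 0], [0, 0, 0, 3.3, 3.6, 0.5, 0], [0, 0, 0, 0, 0, 0, 0], [0, 0, 0, 0, 0, 0, 0], [0, 0, 0, 0, 0, 0, 0]]}}

```text
t: 6.12
position: [0.5944, -0.2651, 0.142]
tool_rot: [-55.0, 0.0, -42.0]
wrist_force: [-0.3, 0.1, 0.6]
width: 0.0007
```

Request:
{"method": "jog_arm", "body": {"steps": [[0, 0, 0, -10, -11, -5, 0], [0, 0, 0, -20, -22, 0, 0], [0, 0, 0, -20, -22, 20, 0.4], [0, 0, 0, 0, 0, 40, 0.6], [0, 0, 0, 0, 0, 0, 0.6]]}}

```text
t: 6.75
position: [0.5451, -0.3222, 0.1995]
tool_rot: [-55.0, -0.3, -42.2]
wrist_force: [-0.2, 0.6, 0.0]
width: 0.0271
```

Run:
```python
from h import *
o=get_obs(); print(o['t'],o['position'],o['tool_rot'],o['wrist_force'],o['width'])
snap('side','s6');snap('top','t6')
crop('s6',240,80,320,200,5,'s6c'); crop('t6',335,175,435,285,5.4,'t6c')
```

```text
6.75 [ 0.54513935 -0.3222174   0.19954832] [-55.00926745  -0.25564579 -42.16959722] [-0.23944456  0.56173291  0.02826121] 0.027126613164180552
```

View pics/s6c.png

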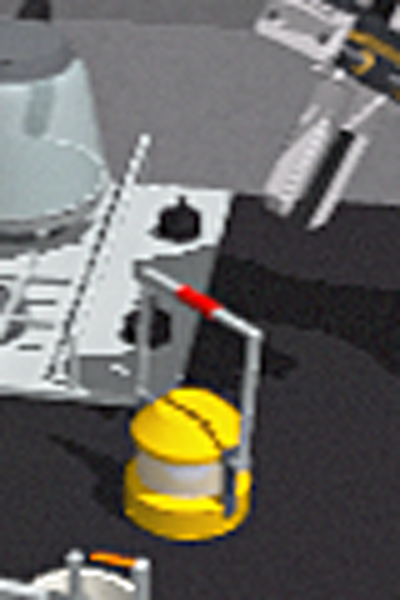

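View pics/t6c.png

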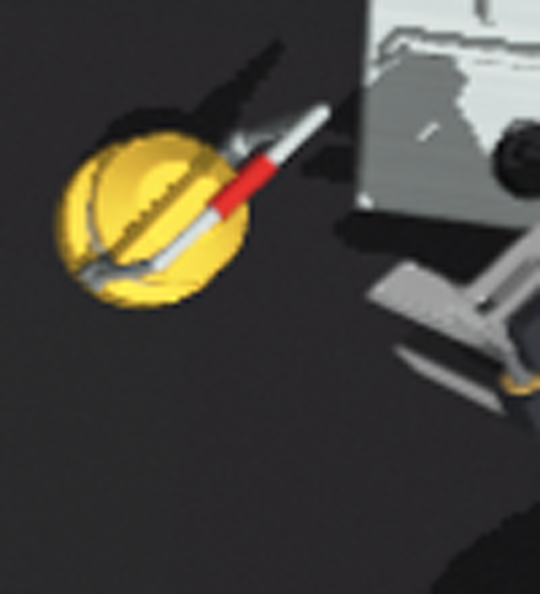

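The bail stands upright on its own. Its sleeve is at side crop (196,300) and top crop (245,187). Measuring it for the grasp.

Run:
```python
from h import *
def c(x,y,u0,v0,s): return u0+(x+.5)/s-.5, v0+(y+.5)/s-.5
C=np.array([604.2,-253.3]);e=np.array([.669,.743])
L=[]
for s,t in [((196,300),(245,187)),((147,272),(323,114)),((258,333),(159,265))]:
    X,r=tri([('side',*c(*s,240,80,5)),('top',*c(*t,335,175,5.4))]); X=X*1000;L.append(X)
    xi=(X[:2]-C)@e
    print(X,xi,(X[:2]-C)@[-.743,.669],np.arctan2(X[2]-65,-xi))
d=L[2]-L[1];print(np.degrees(np.arctan2(d[1],d[0])), np.linalg.norm(d))
```

```text
[ 599.88659735 -259.40372219  165.4645964 ] -7.420731957175569 -0.8785319720669835 1.4970660714806674
[ 639.93370507 -294.33572327  164.43637345] -6.583693701210204 -54.003041734975355 1.5046827084876961
[ 555.00800435 -221.23014011  166.91225861] -9.081539196105142 58.00438903439896 1.481919729657003
139.27753367238898 112.08448126023899
```

Request:
{"method": "jog_arm", "body": {"steps": [[-7.43, 6.69, 0, 0, 0, 20, 0.6], [-7.43, 6.69, 0, 0, 0, 20, 0.6], [-7.43, 6.69, 0, 18, 21, 0, 0.6], [-3.72, 3.35, 0, 18, 21, 0, 0.6], [0, 0, 0.6, 18.5, 21, 0, 0.6]]}}

```text
t: 7.48
position: [0.6005, -0.2527, 0.236]
tool_rot: [-90.1, 0.1, -41.1]
wrist_force: [-1.1, -0.9, 0.0]
width: 0.0567
```

Request:
{"method": "jog_arm", "body": {"steps": [[0, 0, 0, 0, 0, 0, 0.6], [0, 0, 0, 0, 0, 0, 0.6]]}}

```text
t: 7.72
position: [0.5973, -0.2589, 0.2358]
tool_rot: [-90.1, 0.1, -41.5]
wrist_force: [0.6, -0.7, -0.4]
width: 0.0566
```

Run:
```python
from h import *
o=get_obs(); print(o['t'],o['position'],o['tool_rot'],o['joint_positions'],o['wrist_force'],o['width'])
```

```text
7.725 [ 0.59727664 -0.25887136  0.23577655] [-90.13903757   0.10354532 -41.54922212] [ 36.29617356  36.56705574 -26.91576977  83.92416286  17.56851597
  63.85470211  54.57798412] [ 0.55195723 -0.65131875 -0.42812457] 0.05664602577409334
```

Request:
{"method": "jog_arm", "body": {"steps": [[0, 0, 0, 2.2, 0, -30, 0.6], [0, 0, 0, 0, 0, -30, 0.6], [0, 0, 0, 0, 0, -20, 0.6], [0, 0, 0, 0, 0, -10, 0.6], [0, 0, 0, 0, 0, 0, 0.6]]}}

```text
t: 8.35
position: [0.6, -0.2583, 0.1465]
tool_rot: [-90.1, 0.1, -41.6]
wrist_force: [0.3, 0.3, 0.2]
width: 0.0568
```

Run:
```python
from h import *
o=get_obs(); print(o['t'],o['position'],o['tool_rot'],o['wrist_force'],o['width'])
snap('side','s7');snap('top','t7')
crop('s7',240,80,320,200,5,'s7c'); crop('t7',335,175,435,285,5.4,'t7c')
```

```text
8.35 [ 0.60003756 -0.25834986  0.14649802] [-9.00537947e+01  6.66524174e-02 -4.15577596e+01] [0.28024878 0.31943097 0.20722271] 0.056755496194487116
```

View pics/s7c.png

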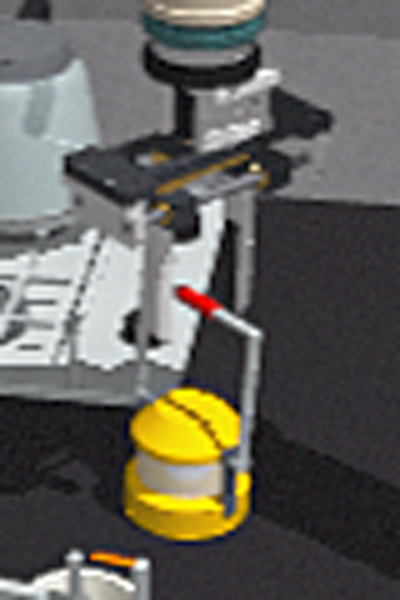

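View pics/t7c.png

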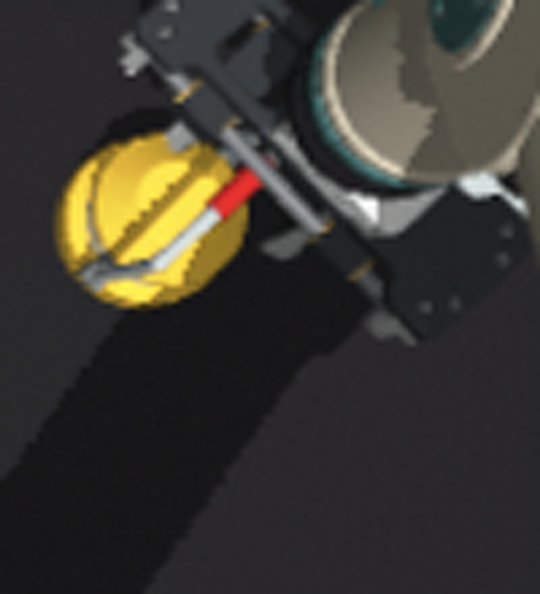

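The fingers straddle the sleeve. Closing with 30 N.

Request:
{"method": "jog_arm", "body": {"steps": [[0, 0, 0, 0, 0, 0, 0], [0, 0, 0, 0, 0, 0, 0], [0, 0, 0, 0, 0, 0, 0], [0, 0, 0, 0, 0, 0, 0], [0, 0, 0, 0, 0, 0, 0]], "squeeze": 30}}

```text
t: 9.07
position: [0.6011, -0.257, 0.1471]
tool_rot: [-90.0, 0.0, -41.4]
wrist_force: [-1.3, -0.3, 0.8]
width: 0.0108
```

Request:
{"method": "jog_arm", "body": {"steps": [[0, 0, 0, 0, 0, 3, 0], [0, 0, 0, 0, 0, 5, 0], [0, 0, 0, 0, 0, 10, 0], [0, 0, 0, 0, 0, 15, 0], [0, 0, 0, 0, 0, 20, 0]]}}

```text
t: 9.7
position: [0.6011, -0.2569, 0.2012]
tool_rot: [-90.0, 0.0, -41.4]
wrist_force: [0.3, 0.6, -4.0]
width: 0.0108
```

Request:
{"method": "jog_arm", "body": {"steps": [[0, 0, 0, 0, 0, 25, 0], [0, 0, 0, 0, 0, 25, 0], [0, 0, 0, 0, 0, 15, 0], [0, 0, 0, 0, 0, 5, 0], [0, 0, 0, 0, 0, 0, 0]]}}

```text
t: 10.32
position: [0.6009, -0.2569, 0.2699]
tool_rot: [-90.0, 0.0, -41.4]
wrist_force: [0.3, 0.3, -4.1]
width: 0.0112
```

Run:
```python
from h import *
o=get_obs(); print(o['t'],o['position'],o['tool_rot'],o['wrist_force'],o['width'])
snap('side','s8')
crop('s8',220,40,340,200,3.7,'s8c')
```

```text
10.325 [ 0.600931   -0.25692884  0.26986736] [-9.00150216e+01  2.39556267e-02 -4.14413660e+01] [ 0.33602177  0.3047664  -4.1226228 ] 0.01123324929709147
```

View pics/s8c.png

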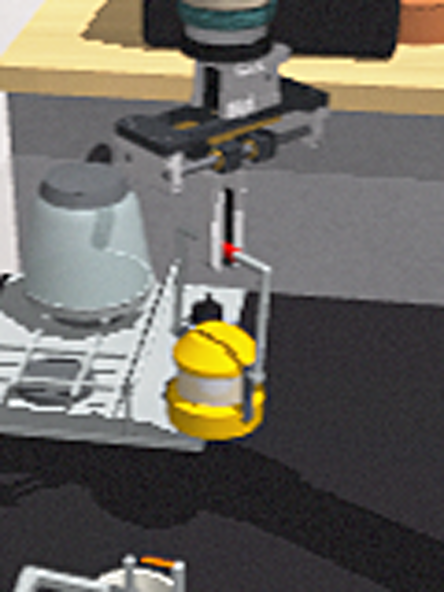

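The lantern is hanging from the grip (wrist z -4.1 N). Carrying it over toward the hook's front side.

Request:
{"method": "jog_arm", "body": {"steps": [[0, 0, -1, -2.3, 8, 0, 0], [0, 0, -2, -4.6, 16, 0, 0], [0, 0, -3, -7, 24, 0, 0], [0, 0, -3.3, -7.5, 26, 0, 0], [0, 0, -3.3, -7.5, 26, 0, 0]]}}

```text
t: 11.0
position: [0.5715, -0.1553, 0.2695]
tool_rot: [-90.0, 0.1, -54.2]
wrist_force: [-0.5, -0.7, -4.5]
width: 0.0111
```

Request:
{"method": "jog_arm", "body": {"steps": [[0, 0, -3.3, -7.5, 26, 0, 0], [0, 0, -3.3, -7.5, 26, 0, 0], [0, 0, -3.3, -7.5, 26, 0, 0], [0, 0, -3.3, -7.5, 26, 0, 0], [0, 0, -3.3, -7.5, 26, 0, 0]]}}

```text
t: 11.62
position: [0.5338, -0.0254, 0.2696]
tool_rot: [-90.0, 0.0, -70.7]
wrist_force: [-0.3, -0.2, -3.3]
width: 0.0112
```

Request:
{"method": "jog_arm", "body": {"steps": [[0, 0, -3.3, -7.5, 26, 0, 0], [0, 0, -3.3, -7.5, 26, 0, 0], [0, 0, -3.3, -7.5, 26, 0, 0], [0, 0, -3.3, -7.5, 26, 0, 0], [0, 0, -3.3, -7.5, 26, 0, 0]]}}

```text
t: 12.25
position: [0.4962, 0.1044, 0.2697]
tool_rot: [-90.1, 0.0, -87.2]
wrist_force: [-0.2, 1.5, -4.7]
width: 0.0111
```

Request:
{"method": "jog_arm", "body": {"steps": [[0, 0, -3.3, -7.5, 26, 0, 0], [0, 0, -3.3, -7.5, 26, 0, 0], [0, 0, -3, -7, 26, 0, 0], [0, 0, -2, -5, 16, 0, 0], [0, 0, -1, -3, 10, 0, 0]]}}

```text
t: 12.88
position: [0.4661, 0.2082, 0.2698]
tool_rot: [-90.1, -0.0, -99.6]
wrist_force: [-0.2, -0.5, -3.9]
width: 0.0113
```

Request:
{"method": "jog_arm", "body": {"steps": [[0, 0, 0, 0, 0, 0, 0], [0, 0, 0, 0, 0, 0, 0], [0, 0, 0, 0, 0, 0, 0], [0, 0, 0, 0, 0, 0, 0]]}}

```text
t: 13.38
position: [0.4675, 0.2065, 0.2701]
tool_rot: [-90.0, -0.0, -99.7]
wrist_force: [-0.1, -0.3, -3.4]
width: 0.0107
```

Run:
```python
from h import *
o=get_obs(); print(o['t'],o['position'],o['tool_rot'],o['joint_positions'],o['wrist_force'],o['width'])
snap('side','s9');snap('top','t9')
crop('s9',190,100,330,300,3,'s9c');crop('t9',150,100,320,300,3,'t9c')
```

```text
13.375 [0.46749196 0.2064622  0.2700547 ] [-8.99962558e+01 -8.23141264e-03 -9.96974035e+01] [-12.89226936  21.20452807 -19.50873204 103.47358989   8.31782739
  56.72042376 -45.45523798] [-0.0841477  -0.30794842 -3.42487434] 0.010719512398794402
```

View pics/s9c.png

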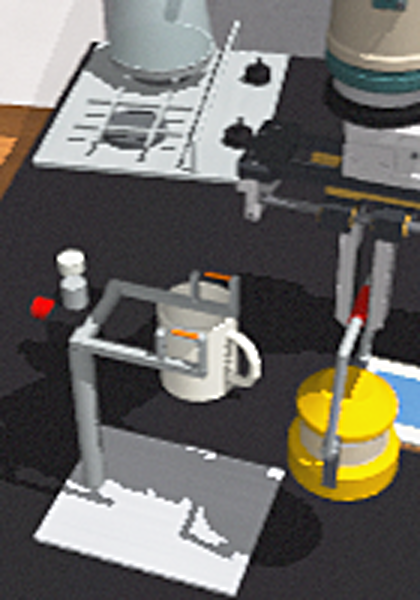

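View pics/t9c.png

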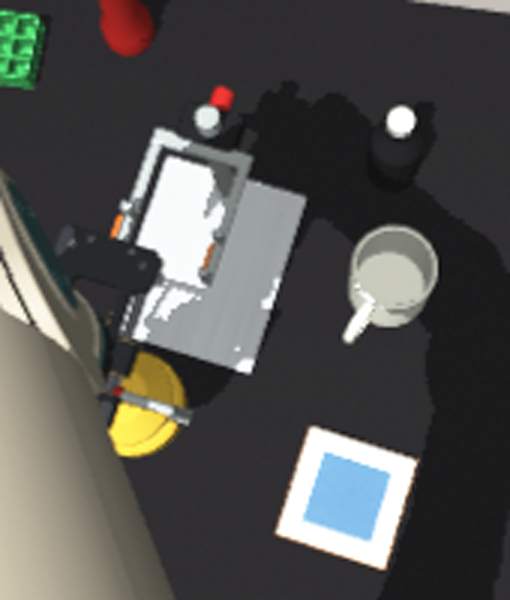

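The lantern hangs steadily in front of the stand. The side crop has the bar at (350,335) and the keepers at (185,335) and (220,277). Coming in part way, to 277 mm bar height.

Request:
{"method": "jog_arm", "body": {"steps": [[0, 0, 0, 5, -0.8, -5, 0], [0, 0, 0, 10, -1.7, -5, 0], [0, 0, 0, 15, -2.5, -1, 0], [0, 0, 0, 18, -3, 0, 0], [0, 0, 0, 15, -2.5, 0, 0]]}}

```text
t: 14.1
position: [0.532, 0.196, 0.2588]
tool_rot: [-90.0, 0.0, -99.7]
wrist_force: [-0.3, -0.3, -3.8]
width: 0.011
```

Request:
{"method": "jog_arm", "body": {"steps": [[0, 0, 0, 12, -2, 0, 0], [0, 0, 0, 8, -1.3, 0, 0], [0, 0, 0, 4, -0.7, 0, 0], [0, 0, 0, 0, 0, 0, 0], [0, 0, 0, 0, 0, 0, 0]]}}

```text
t: 14.72
position: [0.5538, 0.1928, 0.2592]
tool_rot: [-90.0, -0.0, -99.6]
wrist_force: [-0.1, 0.0, -3.8]
width: 0.011
```

Run:
```python
from h import *
o=get_obs(); print(o['t'],o['position'],o['tool_rot'],o['wrist_force'],o['width'])
snap('side','s10');snap('top','t10')
crop('s10',200,130,310,260,4.6,'s10c');crop('t10',150,120,270,260,4.2,'t10c')
```

```text
14.725 [0.55378147 0.19275073 0.2591652 ] [-9.00193422e+01 -9.98651634e-04 -9.96109718e+01] [-0.06750313  0.04791074 -3.83714671] 0.011047865382985871
```

View pics/s10c.png

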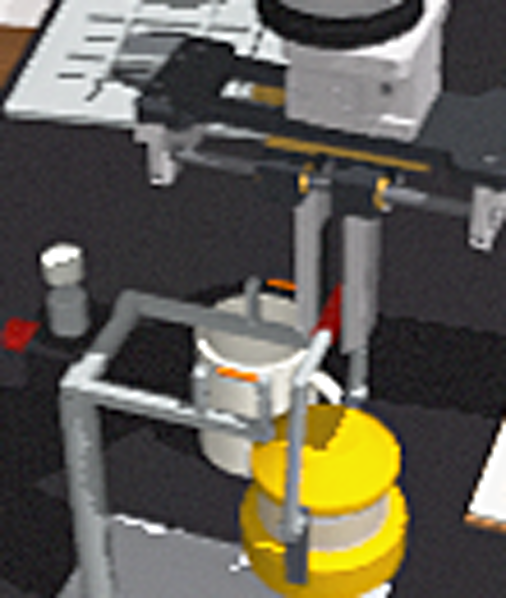

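View pics/t10c.png

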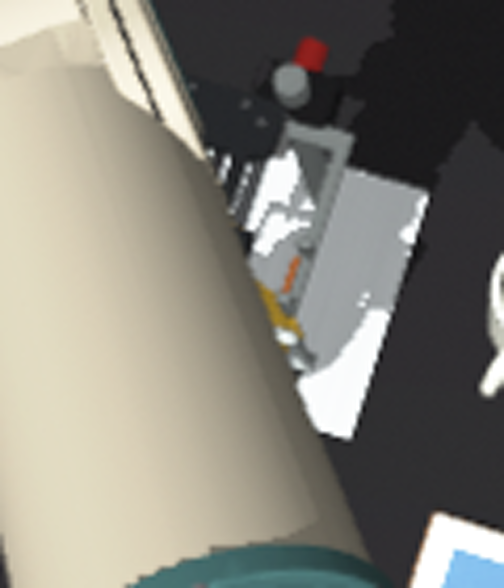

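```bash
cat > ov.py <<'E'
from h import *
import sys
def ov(tagS,tagT,S,T):
    o=get_obs(); a=np.radians(-9.65); ex=np.array([np.cos(a),np.sin(a),0]); ey=np.array([-np.sin(a),np.cos(a),0])
    b=o['position']+[0,0,.0179]; yw=np.radians(o['tool_rot'][2]); by=-np.array([np.cos(yw),np.sin(yw),0])
    O=np.array([.5951,.1857,0])
    pts={}
    for s in(-1,1):
        pts[f'bend{s}']=(b+by*.055*s,(0,0,255)); pts[f'piv{s}']=(b+by*.055*s-[0,0,.1],(0,0,255))
        pts[f'k{s}']=(O+ey*.038*s-ex*.003+[0,0,.256],(255,0,0)); pts[f'k2{s}']=(O+ey*.038*s-ex*.016+[0,0,.256],(0,255,0))
    for n,tag,(u0,v0,u1,v1,sc) in(('side',tagS,S),('top',tagT,T)):
        I=np.load(f'pics/{tag}.npz')['I'][v0:v1,u0:u1,::-1]; I=cv2.resize(I,None,fx=sc,fy=sc,interpolation=cv2.INTER_CUBIC)
        for k,(p,c) in pts.items():
            u,v=proj(n,p); q=(int((u-u0+.5)*sc-.5),int((v-v0+.5)*sc-.5)); cv2.drawMarker(I,q,c,cv2.MARKER_CROSS,10,1)
        cv2.imwrite(f'pics/{tag}o.png',I)
if __name__=='__main__': ov('s10','t10',(200,130,310,260,4.6),(200,150,260,230,7.5))
E
python3 ov.py
```

```text
(no output)
```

View pics/s10o.png

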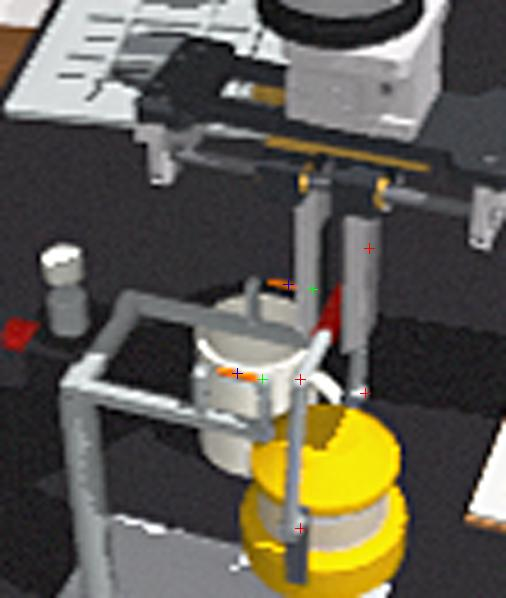

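View pics/t10o.png

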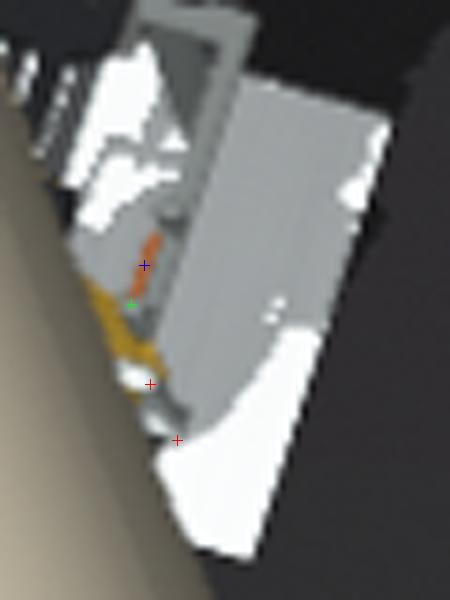

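```bash
python3 -c "
from ov import *
ov('s10','t10',(245,180,295,240,10),(200,170,240,220,12))"
```

```text
(no output)
```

View pics/s10o.png

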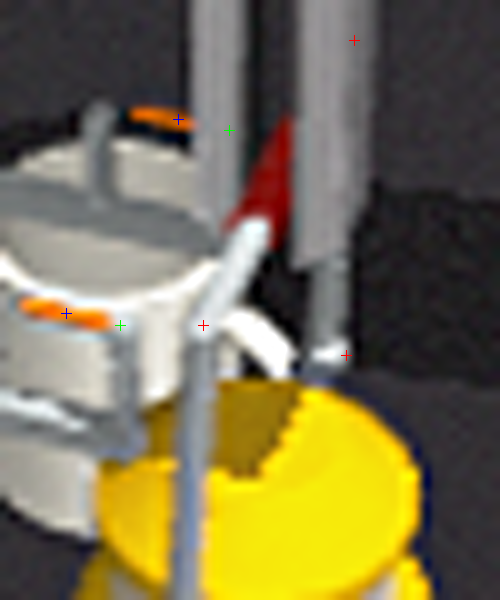

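View pics/t10o.png

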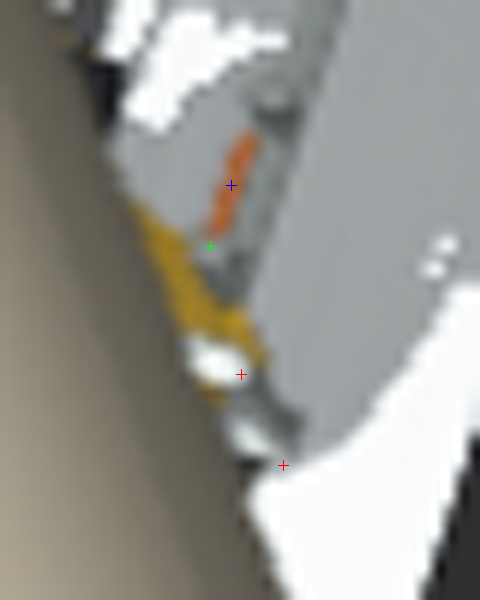

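The overlay agrees with both views to within about 1 px: side bend seen at (203,320), predicted (203,325). Going the last 42 mm in over the slots.

Request:
{"method": "jog_arm", "body": {"steps": [[0, 0, 0, 5, -0.9, 0, 0], [0, 0, 0, 10, -1.8, 0, 0], [0, 0, 0, 12, -2.2, 0, 0], [0, 0, 0, 9, -1.7, 0, 0], [0, 0, 0, 5, -0.9, 0, 0]]}}

```text
t: 15.45
position: [0.5961, 0.1847, 0.2588]
tool_rot: [-90.0, -0.0, -99.7]
wrist_force: [0.3, 0.3, -3.9]
width: 0.0109
```

Request:
{"method": "jog_arm", "body": {"steps": [[0, 0, 0, 0, 0, 0, 0], [0, 0, 0, 0, 0, 0, 0], [0, 0, 0, 0, 0, 0, 0]]}}

```text
t: 15.82
position: [0.595, 0.1852, 0.2592]
tool_rot: [-90.0, 0.0, -99.6]
wrist_force: [0.2, 0.4, -3.5]
width: 0.0114
```

```bash
python3 -c "
from ov import *
o=get_obs(); print(o['t'],o['position'],o['tool_rot'],o['wrist_force'],o['width'])
snap('side','s11');snap('top','t11')
ov('s11','t11',(220,160,290,240,8),(180,150,250,220,8))"
```

```text
15.825 [0.59495173 0.18523833 0.25917508] [-9.00067802e+01  2.21842310e-03 -9.96165212e+01] [ 0.17032385  0.39533271 -3.50352684] 0.011352681250380239
```

View pics/s11o.png

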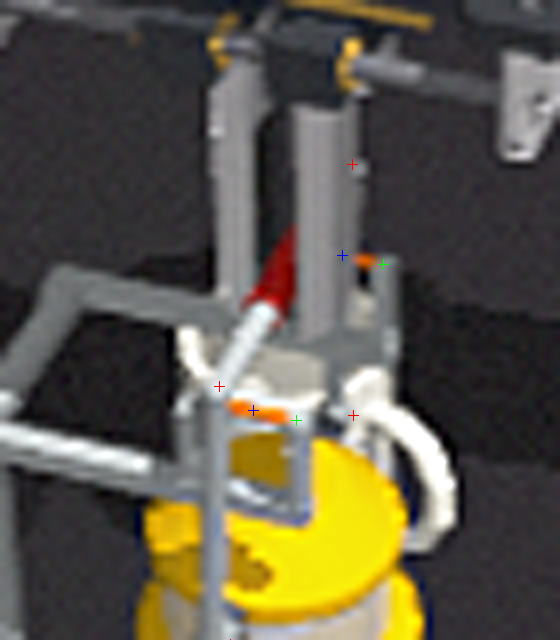

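View pics/t11o.png

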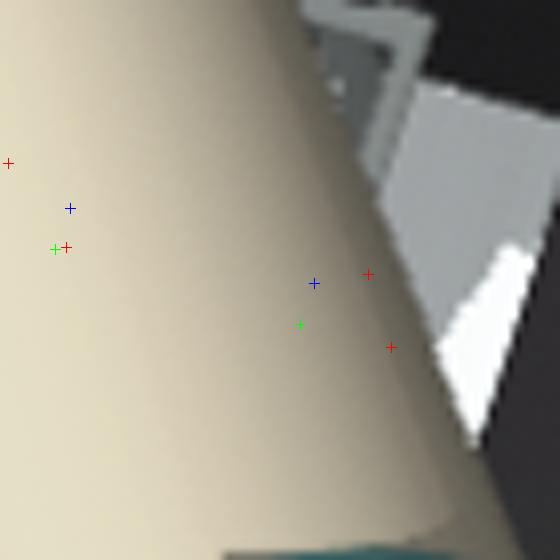

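The bar is over both slots: side crop bar at (240,350), near slot walls at x 185 and 298. Lowering to just above the keepers.

Request:
{"method": "jog_arm", "body": {"steps": [[0, 0, 0, 0, 0, -4, 0], [0, 0, 0, 0, 0, -4, 0], [0, 0, 0, 0, 0, -3, 0], [0, 0, 0, 0, 0, -2, 0], [0, 0, 0, 0, 0, 0, 0]]}}

```text
t: 16.55
position: [0.5952, 0.185, 0.2459]
tool_rot: [-90.0, -0.0, -99.6]
wrist_force: [0.6, 0.5, -3.7]
width: 0.0109
```

Request:
{"method": "jog_arm", "body": {"steps": [[0, 0, 0, 0, 0, -1, 0], [0, 0, 0, 0, 0, -1, 0], [0, 0, 0, 0, 0, -1, 0], [0, 0, 0, 0, 0, -1, 0], [0, 0, 0, 0, 0, 0, 0]]}}

```text
t: 17.18
position: [0.5954, 0.1851, 0.2429]
tool_rot: [-90.0, 0.0, -99.6]
wrist_force: [-1.3, -0.1, 2.5]
width: 0.0109
```

Request:
{"method": "jog_arm", "body": {"steps": [[0, 0, 0, 0, 0, -1, 0], [0, 0, 0, 0, 0, -1, 0], [0, 0, 0, 0, 0, -1, 0], [0, 0, 0, 0, 0, -1, 0], [0, 0, 0, 0, 0, 0, 0]]}}

```text
t: 17.8
position: [0.5956, 0.1851, 0.2396]
tool_rot: [-89.9, 0.0, -99.6]
wrist_force: [-2.7, -0.8, 8.2]
width: 0.011
```

```bash
python3 -c "
from ov import *
o=get_obs(); print(o['t'],o['position'],o['tool_rot'],o['wrist_force'],o['moment'],o['width'])
snap('side','s12')
ov('s12','t11',(220,160,290,240,8),(180,150,250,220,8))"
```

```text
17.8 [0.59559412 0.18511022 0.23962693] [-8.99136467e+01  3.00613723e-02 -9.96492827e+01] [-2.72003631 -0.75335334  8.15920274] [-0.41525774  0.68927357  0.0383244 ] 0.011015779697808856
```

View pics/s12o.png

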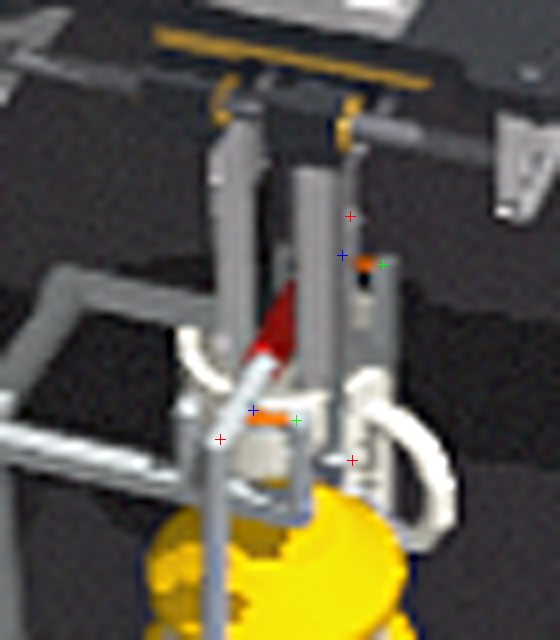

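The hook now pushes back with about 12 N. The bar is on both keepers at mid-slot, side crop (235,412), in the press-through range. Continuing in small steps.

Request:
{"method": "jog_arm", "body": {"steps": [[0, 0, 0, 0, 0, -0.5, 0], [0, 0, 0, 0, 0, -0.5, 0], [0, 0, 0, 0, 0, 0, 0]]}}

```text
t: 18.23
position: [0.5955, 0.1852, 0.2388]
tool_rot: [-89.9, 0.0, -99.6]
wrist_force: [-3.8, -1.2, 7.9]
width: 0.0109
```

```bash
python3 -c "
from h import *
o=get_obs(); print(o['t'],o['position'],o['wrist_force'],o['moment'])
snap('side','s13'); crop('s13',235,185,275,235,12,'s13c')"
```

```text
18.225 [0.59552271 0.18516206 0.23880196] [-3.80299073 -1.22799817  7.93855461] [-0.42439052  0.7688261   0.01961565]
```

View pics/s13c.png

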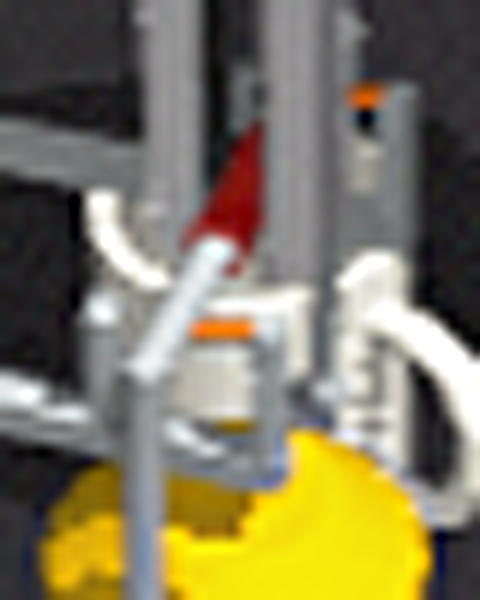

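Request:
{"method": "jog_arm", "body": {"steps": [[0, 0, 0, 0, 0, -0.7, 0], [0, 0, 0, 0, 0, -0.7, 0], [0, 0, 0, 0, 0, -0.6, 0], [0, 0, 0, 0, 0, 0, 0]]}}

```text
t: 18.77
position: [0.5961, 0.1854, 0.2371]
tool_rot: [-89.8, 0.1, -99.6]
wrist_force: [-3.4, -1.6, 9.9]
width: 0.0107
```

Request:
{"method": "jog_arm", "body": {"steps": [[0, 0, 0, 0, 0, -0.7, 0], [0, 0, 0, 0, 0, -0.7, 0], [0, 0, 0, 0, 0, -0.6, 0], [0, 0, 0, 0, 0, 0, 0]]}}

```text
t: 19.27
position: [0.5971, 0.1859, 0.2354]
tool_rot: [-89.7, 0.2, -99.6]
wrist_force: [-0.8, -0.2, 8.8]
width: 0.0111
```

Request:
{"method": "jog_arm", "body": {"steps": [[0, 0, 0, 0, 0, -0.7, 0], [0, 0, 0, 0, 0, -0.7, 0], [0, 0, 0, 0, 0, -0.6, 0], [0, 0, 0, 0, 0, 0, 0]]}}

```text
t: 19.77
position: [0.5977, 0.1861, 0.2336]
tool_rot: [-89.7, 0.2, -99.7]
wrist_force: [0.3, 0.5, 8.2]
width: 0.0109
```

Request:
{"method": "jog_arm", "body": {"steps": [[0, 0, 0, 0, 0, -0.7, 0], [0, 0, 0, 0, 0, -0.7, 0], [0, 0, 0, 0, 0, -0.6, 0], [0, 0, 0, 0, 0, 0, 0]]}}

```text
t: 20.27
position: [0.5982, 0.1862, 0.2317]
tool_rot: [-89.6, 0.2, -99.7]
wrist_force: [0.3, 0.1, 8.7]
width: 0.0109
```

```bash
python3 -c "
from h import *
o=get_obs(); print(o['t'],o['position'],o['wrist_force'],o['moment'])
snap('side','s14'); crop('s14',235,185,275,235,12,'s14c')"
```

```text
20.275 [0.59815224 0.18615768 0.23169408] [0.31914728 0.11174255 8.7060154 ] [-0.06197774 -0.30953663 -0.01975571]
```

View pics/s14c.png

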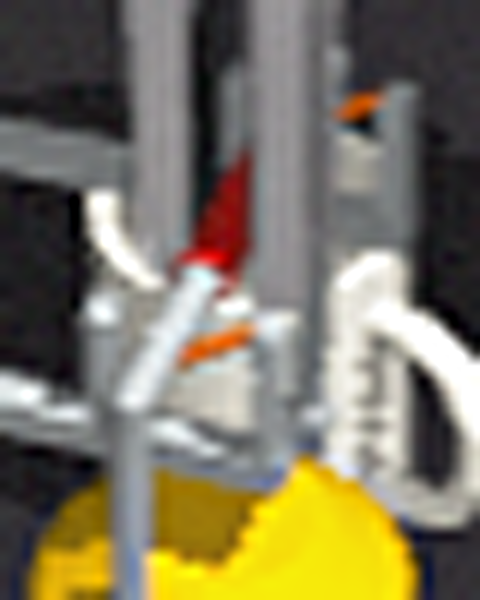

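Both keepers are tilting evenly under the bar: near one at crop (215,345), far one at (360,105). Force is steady near 12.5 N. Continuing, with a slight -x correction for drift.

Request:
{"method": "jog_arm", "body": {"steps": [[0, 0, 0, -0.2, 0, -0.8, 0], [0, 0, 0, -0.2, 0, -0.8, 0], [0, 0, 0, -0.2, 0, -0.8, 0], [0, 0, 0, 0, 0, 0, 0]]}}

```text
t: 20.82
position: [0.5982, 0.1861, 0.2294]
tool_rot: [-89.5, 0.2, -99.7]
wrist_force: [2.7, 0.3, 7.8]
width: 0.0111
```

Request:
{"method": "jog_arm", "body": {"steps": [[0, 0, 0, -0.3, 0, -0.8, 0], [0, 0, 0, -0.3, 0, -0.8, 0], [0, 0, 0, -0.3, 0, -0.8, 0], [0, 0, 0, 0, 0, 0, 0]]}}

```text
t: 21.32
position: [0.5981, 0.1859, 0.2271]
tool_rot: [-89.5, 0.3, -99.7]
wrist_force: [4.3, -0.4, 7.7]
width: 0.011
```

Request:
{"method": "jog_arm", "body": {"steps": [[0, 0, 0, -0.3, 0, -0.6, 0], [0, 0, 0, -0.3, 0, -0.6, 0], [0, 0, 0, -0.3, 0, -0.6, 0], [0, 0, 0, 0, 0, 0, 0]]}}

```text
t: 21.82
position: [0.5978, 0.1857, 0.2253]
tool_rot: [-89.4, 0.3, -99.7]
wrist_force: [4.6, -0.8, 6.2]
width: 0.0108
```

```bash
python3 -c "
from h import *
o=get_obs(); print(o['t'],o['position'],o['tool_rot'],o['wrist_force'],o['moment'])
snap('side','s15'); crop('s15',235,185,275,235,12,'s15c')"
```

```text
21.825 [0.5977707  0.18573012 0.22531584] [-89.40589514   0.26468033 -99.6865029 ] [ 4.57808618 -0.84786994  6.24836534] [-0.03458739 -1.18675817  0.06488072]
```

View pics/s15c.png

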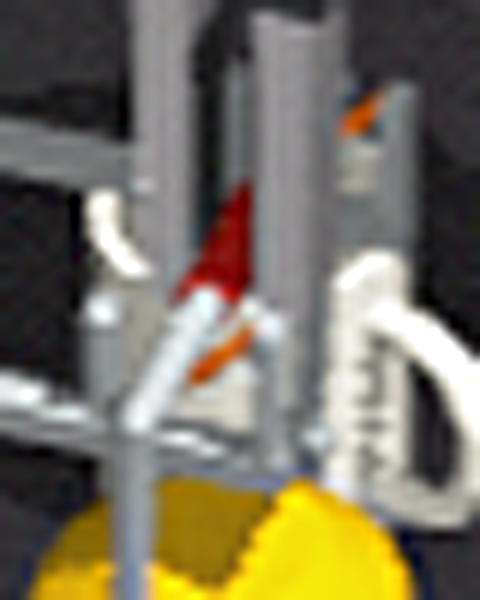

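Request:
{"method": "jog_arm", "body": {"steps": [[0, 0, 0, 0, 0, -0.6, 0], [0, 0, 0, 0, 0, -0.6, 0], [0, 0, 0, 0, 0, -0.6, 0], [0, 0, 0, 0, 0, 0, 0]]}}

```text
t: 22.38
position: [0.599, 0.1848, 0.223]
tool_rot: [-89.3, 0.2, -99.7]
wrist_force: [9.1, -2.1, 2.2]
width: 0.0113
```

Request:
{"method": "jog_arm", "body": {"steps": [[0, 0, 0, 0, 0, -0.6, 0], [0, 0, 0, 0, 0, -0.6, 0], [0, 0, 0, 0, 0, 0, 0]]}}

```text
t: 22.75
position: [0.5938, 0.1847, 0.2194]
tool_rot: [-89.9, 0.0, -99.7]
wrist_force: [-0.2, 0.5, -4.2]
width: 0.011
```

```bash
python3 -c "
from h import *
o=get_obs(); print(o['t'],o['position'],o['tool_rot'],o['wrist_force'],o['moment'])
snap('side','s16'); crop('s16',235,185,275,235,12,'s16c')"
```

```text
22.75 [0.5938174  0.18467596 0.21939733] [-8.99254674e+01  2.50840806e-02 -9.96951915e+01] [-0.24391907  0.48835678 -4.24350624] [-0.03858018  0.12262233 -0.02572125]
```

View pics/s16c.png

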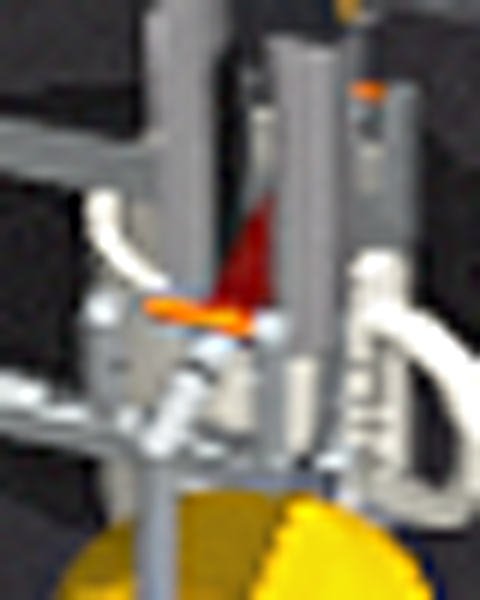

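Snapped: both keepers are level above the bar, near one at crop (200,315), far one at (368,92). The wrist carries only the lantern's weight. Now setting it down gently onto the slot floors.

Request:
{"method": "jog_arm", "body": {"steps": [[0, 0, 0, 0, 0, -1, 0], [0, 0, 0, 0, 0, -1, 0], [0, 0, 0, 0, 0, 0, 0]]}}

```text
t: 23.18
position: [0.5926, 0.1851, 0.2171]
tool_rot: [-90.0, -0.0, -99.6]
wrist_force: [0.1, -0.1, -3.2]
width: 0.0109
```

Request:
{"method": "jog_arm", "body": {"steps": [[0, 0, 0, 0, 0, -1, 0], [0, 0, 0, 0, 0, -1, 0], [0, 0, 0, 0, 0, 0, 0]]}}

```text
t: 23.55
position: [0.5928, 0.185, 0.2154]
tool_rot: [-90.0, -0.0, -99.6]
wrist_force: [0.2, -0.1, -3.4]
width: 0.011
```

Request:
{"method": "jog_arm", "body": {"steps": [[0, 0, 0, 0, 0, -0.7, 0], [0, 0, 0, 0, 0, -0.7, 0], [0, 0, 0, 0, 0, 0, 0]]}}

```text
t: 23.92
position: [0.5928, 0.185, 0.214]
tool_rot: [-90.0, -0.0, -99.6]
wrist_force: [0.3, 0.2, -3.3]
width: 0.0111
```

Request:
{"method": "jog_arm", "body": {"steps": [[0, 0, 0, 0, 0, -0.7, 0], [0, 0, 0, 0, 0, -0.7, 0], [0, 0, 0, 0, 0, 0, 0]]}}

```text
t: 24.3
position: [0.5928, 0.185, 0.2126]
tool_rot: [-90.0, -0.0, -99.6]
wrist_force: [0.4, 0.3, -2.9]
width: 0.011
```

Request:
{"method": "jog_arm", "body": {"steps": [[0, 0, 0, 0, 0, -0.5, 0], [0, 0, 0, 0, 0, -0.5, 0], [0, 0, 0, 0, 0, 0, 0]]}}

```text
t: 24.68
position: [0.5928, 0.185, 0.2116]
tool_rot: [-90.0, -0.0, -99.6]
wrist_force: [0.3, 0.1, -4.3]
width: 0.0113
```

Request:
{"method": "jog_arm", "body": {"steps": [[0, 0, 0, 0, 0, -0.5, 0], [0, 0, 0, 0, 0, -0.5, 0], [0, 0, 0, 0, 0, 0, 0]]}}

```text
t: 25.05
position: [0.5929, 0.1851, 0.2112]
tool_rot: [-90.0, 0.0, -99.6]
wrist_force: [-1.4, -0.0, 1.8]
width: 0.011
```

```bash
python3 -c "
from h import *
o=get_obs(); print(o['t'],o['position'],o['tool_rot'],o['wrist_force'],o['moment'])
snap('side','s17'); crop('s17',235,185,275,235,12,'s17c')"
```

```text
25.05 [0.59294494 0.18507937 0.21123522] [-8.99739993e+01  8.94529917e-03 -9.96414622e+01] [-1.41517602 -0.03086567  1.76143451] [-0.23177438  0.33333109  0.04089898]
```

View pics/s17c.png

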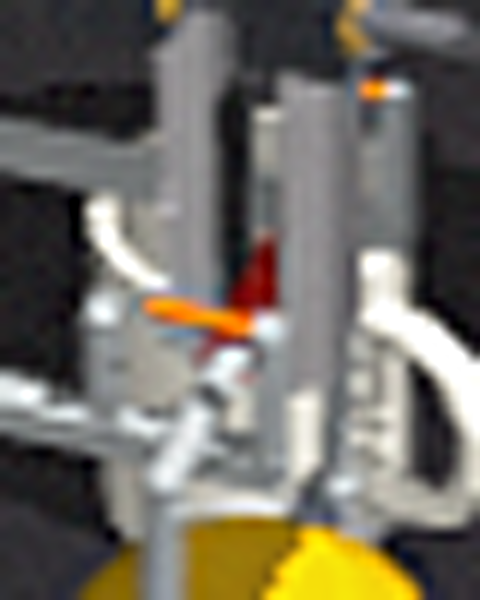

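Floor contact: wrist +1.8 N, so about 5.5 N on the hook. The keepers are still shut above the bar. Easing off and opening.

Request:
{"method": "jog_arm", "body": {"steps": [[0, 0, 0, 0, 0, 0.4, 0], [0, 0, 0, 0, 0, 0, 0.2], [0, 0, 0, 0, 0, 0, 0.4], [0, 0, 0, 0, 0, 0, 0.5], [0, 0, 0, 0, 0, 0, 0.5]], "squeeze": 10}}

```text
t: 25.72
position: [0.5929, 0.1851, 0.2111]
tool_rot: [-90.0, 0.0, -99.6]
wrist_force: [0.9, -0.3, 0.1]
width: 0.0451
```

```bash
python3 -c "
from h import *
o=get_obs(); print(o['t'],o['position'],o['tool_rot'],o['wrist_force'],o['width'])
snap('side','s18'); crop('s18',215,165,295,265,6,'s18c')"
```

```text
25.725 [0.59292913 0.18508253 0.21106691] [-8.99949603e+01  6.15098724e-03 -9.96390047e+01] [ 0.90352489 -0.28507516  0.11024913] 0.04509141138053528
```

View pics/s18c.png

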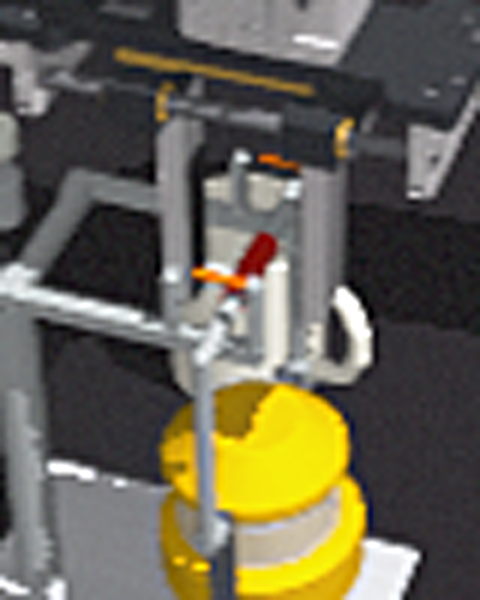

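Released, and the lantern hangs between the open fingers. Raising straight up, then backing away.

Request:
{"method": "jog_arm", "body": {"steps": [[0, 0, 0, 0, 0, 10, 0.5], [0, 0, 0, 0, 0, 20, 0.5], [0, 0, 0, 0, 0, 30, 0.5], [0, 0, 0, 0, 0, 40, 0.5], [0, 0, 0, 0, 0, 30, 0.5]]}}

```text
t: 26.4
position: [0.5932, 0.1853, 0.3437]
tool_rot: [-89.9, 0.1, -99.6]
wrist_force: [-0.2, -0.1, -0.2]
width: 0.0468
```

Request:
{"method": "jog_arm", "body": {"steps": [[0, 0, 0, -40, -10, 0, 0.5], [0, 0, 0, -50, -30, 0, 0.5], [0, 0, 0, -30, -50, 0, 0.5], [0, 0, 0, 0, -60, 0, 0.5], [0, 0, 0, 0, -60, 0, 0.5]]}}

```text
t: 27.02
position: [0.4727, -0.0264, 0.3424]
tool_rot: [-89.8, 0.0, -99.6]
wrist_force: [1.0, -0.5, 0.1]
width: 0.0469
```

Request:
{"method": "jog_arm", "body": {"steps": [[0, 0, 0, 0, -50, 0, 0.5], [0, 0, 0, 0, -40, 0, 0.5], [0, 0, 0, 0, 0, 0, 0.5], [0, 0, 0, 0, 0, 0, 0.5], [0, 0, 0, 0, 0, 0, 0.5]]}}

```text
t: 27.65
position: [0.4731, -0.1133, 0.3414]
tool_rot: [-90.0, 0.0, -99.5]
wrist_force: [0.3, 0.0, 0.5]
width: 0.0468
```

```bash
python3 -c "
from h import *
o=get_obs(); print(o['t'],o['position'],o['tool_rot'],o['wrist_force'],o['width'])
snap('side','s19'); crop('s19',205,155,295,275,5,'s19c')
snap('top','t19'); crop('t19',165,125,255,235,5.4,'t19c')"
```

```text
27.65 [ 0.47311112 -0.1133455   0.34137581] [-8.99773449e+01  3.43446287e-02 -9.94860740e+01] [0.27659278 0.03469982 0.47881488] 0.046845144653990756
```

View pics/s19c.png

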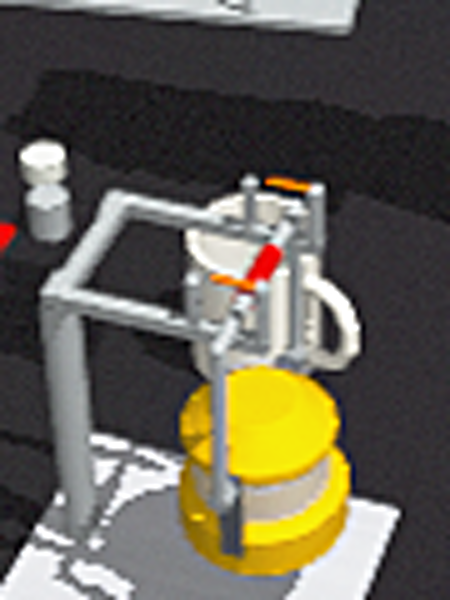

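View pics/t19c.png

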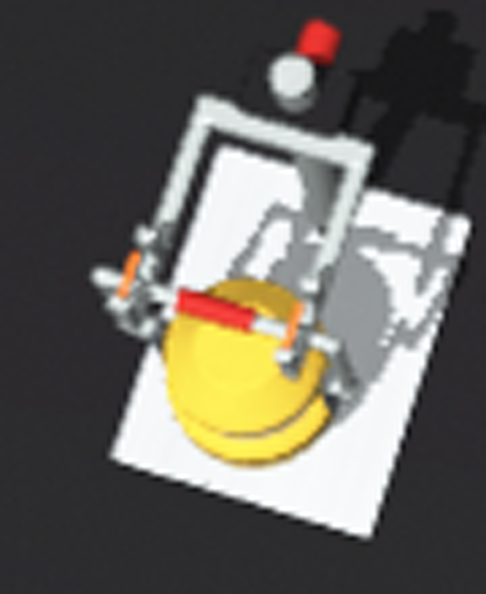

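View pics/t19.png

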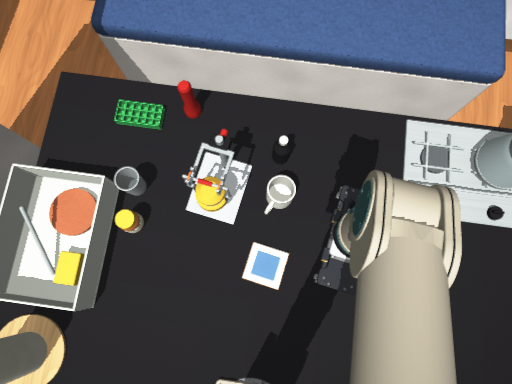

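The lantern hangs by itself with both keepers shut over the bar, and everything else is where it was. A quick numeric check and a swing check after waiting.

Request:
{"method": "jog_arm", "body": {"steps": [[0, 0, 0, 0, 0, 0, 0.5], [0, 0, 0, 0, 0, 0, 0.5], [0, 0, 0, 0, 0, 0, 0.5], [0, 0, 0, 0, 0, 0, 0.5], [0, 0, 0, 0, 0, 0, 0.5]]}}

```text
t: 28.38
position: [0.4729, -0.115, 0.3411]
tool_rot: [-90.0, 0.0, -99.6]
wrist_force: [-0.1, -0.4, -0.6]
width: 0.0471
```

Request:
{"method": "jog_arm", "body": {"steps": [[0, 0, 0, 0, 0, 0, 0.5], [0, 0, 0, 0, 0, 0, 0.5], [0, 0, 0, 0, 0, 0, 0.5], [0, 0, 0, 0, 0, 0, 0.5], [0, 0, 0, 0, 0, 0, 0.5]]}}

```text
t: 29.0
position: [0.4729, -0.115, 0.3411]
tool_rot: [-90.0, 0.0, -99.6]
wrist_force: [-0.0, -0.4, 0.2]
width: 0.0468
```

```bash
python3 -c "
from h import *
def c(x,y,u0,v0,s): return u0+(x+.5)/s-.5, v0+(y+.5)/s-.5
a=np.radians(-9.65);Rz=np.array([[np.cos(a),np.sin(a)],[-np.sin(a),np.cos(a)]])
X,r=tri([('side',*c(264,266,205,155,5)),('top',*c(215,309,165,125,5.4))]);X=X*1000
print(X,Rz@(X[:2]-[595.1,185.7]))
snap('side','s20');snap('side','s21')
A=np.load('pics/s19.npz');B=np.load('pics/s20.npz');C=np.load('pics/s21.npz')
for P,Q in((A,B),(B,C)):
  d=np.abs(P['I'].astype(int)-Q['I'])[155:275,205:295].max(-1); print((d>40).sum())
D=B['D'];P=cloud('side',D);I=B['I'].astype(int);m=(I[:,:,0]>150)&(I[:,:,1]>110)&(I[:,:,2]<80)&(D>0);m[:220]=0;m[275:]=0;m[:,:235]=0;m[:,280:]=0
print('lantern zmin/max',np.percentile(P[m][:,2],[1,99]))
"
```

```text
[592.31461275 187.01138075 235.73205664] [-2.96579999  0.82591284]
0
0
lantern zmin/max [0.00027196 0.15135978]
```

Bar at stand (-3.0, +0.8) mm, and nothing moving between frames. Handing in.

```bash
python3 -c "
from rig import *
print(hand_in())"
```

```text
the job is handed in; nothing more can be done
None
```

The lantern hangs by its bail on the two-pronged hook, with both orange keepers snapped shut over the bar. I handed it in at about 29 s; no verdict is reported.

- **Raising the bail:** I pushed it up from below with the closed fingertips while the lantern stood still. It measured about 1.5 rad after I backed the fingers away.
- **Hanging it:** I gripped the sleeve, carried the lantern round to the front of the stand and pressed down in small steps. Pressing through took about 11 to 14 N in the readings between steps. After the snap I lowered it gently until it met the slot floors, with about 5.5 N on the hook.
- **Last checks:**
  - The bar is about 3 mm off the slot centre in x and 1 mm in y.
  - Both keepers look level in both views.
  - Nothing moved between pictures about 1.4 s apart, and the gripper is empty and well clear.
  - The mug, squeeze bottle, honey jar, tumbler and trivet look unmoved in the top view.
- **One disagreement:** the bar's height came out as about 229 mm from the arm's floor contact, but 236 mm from a rough two-view sighting. Both are under the 237.5 mm limit, and I trust the floor contact more.
- **One failed check:** I tried to read the hanging lantern's underside height from the depth image, but it picked up other surfaces and gave no usable number. The bar's height puts the underside roughly 65 mm above the counter.

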